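# Lay out a soldering bench round a clamped circuit board

## Robot

A 7-joint arm with a two-finger parallel gripper is mounted at the origin on the work surface. World frame = base frame: x ahead of the robot, y to its left, z up, the work surface at z = 0. Lengths are in m, angles in rad, forces in N, time in s.
With the tool pointing down it reaches from about 0.4 to 0.85 m from the base axis. Payload 10.4 kg.
Tool frame: the origin (TCP) lies on the centre line of the jaws, within the pads' length; the fingertips stand 17 mm ahead of it and the grasp point (between the pads) lies 2 mm behind it; z points along the fingers, y is the line along which they close (so a half turn about z gives the same grasp; the last joint's range is limited). The gripper opens to 85 mm and grips with 20 to 120 N. Pads are 22 mm wide; open, the fingers measure 114 mm over their backs; the gripper's body (76 mm by 85 mm) begins 54 mm behind the grasp point. The pads swing forward as they close: fully open they stand 13 mm farther back than shut.
Start: joints at [1.296, 0.332, -0.065, 1.46, 0.022, 1.35, -0.088], TCP at [0.156, -0.605, 0.248] pointing down, gripper open.
Joint ranges: [-2.6, 2.6], [-0.5, 2.12], [-1.47, 1.34], [0.16, 2.42], [-1.27, 4.41], [0.06, 2.06], [-2.6, 2.6]. Speed limits (rad/s): [2.22, 2.22, 2.79, 2.79, 3.14, 3.14, 3.14].

## Interface

Orientations are given as a unit quaternion [x, y, z, w].
In Python, from workcell import get_obs, optics, job gives the robot as it stands. The module is installed in compiled form; this text tells all that it offers.
- The arm moves only by the tool send_rows, never from a script. Its argument "plan" is a list that holds one entry, the list of rows, each a list of 7 numbers: the turn, a rotation vector about the tool's x, y, z in units of 1.5 rad (1.0 is 1.5 rad), then the shift along the tool's x, y, z in units of 20 cm (1.0 is 20 cm), then the opening, from 0 (shut) to 1 (fully open). A call has 1 to 20 rows; each row shifts and turns the commanded pose from where the row before left it, along the tool's axes as they then stand; what a row does not reach is not made up. A row lasts 1/12 s, in which the tool goes at most 41.7 mm and 7.16 degrees, less where a joint would pass 70% of its speed; a pose out of reach is approached as far as the arm can. A call with a number of a shift or a turn outside -1 to 1 is refused whole. A call with a gripper value outside its range is refused whole. The fingers move at their own pace and stop on an object; "squeeze" is the grip in N (left out, the last holds). Time passes only in rows, so rows that do not move let the fingers close. It gives the time, the measured TCP pose, the force, the opening and the grip force at its end, in the units of the state.
- get_obs(): the state, without advancing time (a new reading comes with each control period).
- optics.camera(name): name is "scene" or "top"; returns the picture (384x512x3 uint8, red, green, blue); there is no depth.
- optics.get_calibration(name): a dict with "intrinsics" (3x3 intrinsics, pixels), "distortion" ([k1, k2, p1, p2, k3] as OpenCV has them; the pictures are not rectified), "world_from_camera" (4x4, takes a point from camera to world coordinates). Camera axes: x right, y up, looking along -z (the intrinsics and any distortion apply to the point x, -y, -z); pixel columns grow to the right and rows downward; lengths in m; the calibration is good to about 2 mm. A picture is of the moment at which its call begins. get_calibration takes no time and is no camera call.
- job.hand_in(): hands the job in; it is judged then, once.
The state is a dict: "clock": time; "joint_pos": joint angles; "joint_velocities": joint speeds; "tau": joint torques, N m; "position": TCP position; "ee_rot": TCP orientation; "ft_force": force on the tool from outside, world axes, zero at the start; "torque": the same for the moment, N m; "grip_width": opening from 0.0 (shut) to 1.0 (fully open); "grasp_force": force on a finger pad.
Only numpy, scipy, OpenCV 4.12 (cv2) and the standard library are available. Lean on these libraries where they do the work, as an engineer would, in place of code of your own. Each camera call takes 0.05 s, during which the arm holds its last target. There are 200 camera calls.

## Task

Set out the bench around the circuit-board holder, sides as the robot sees them: blue case left of the holder, solder reel right, flux jar behind it (far side), each centred on that side about 2 cm clear of the holder. Stack the yellow case centred on the blue one, both with long sides parallel to the holder's long sides, and stand the tip cleaner in the middle of the white tile. Everything stands flat; leave the red case and the white bottle alone.

Things in the scene. Friction and masses are not known exactly. Their poses are not given: they have to be found in the camera images.
- board: Circuit-board holder, fixed: black base, aluminium rails, green board with chips. 80 mm deep (x), 120 mm wide (y), rails 24 mm high, parts to 29 mm. Origin: centre of underside. x points to its far side, y to its left; turned up to 0.25 rad from the robot's axes. Target centres in its frame, mm: blue case (0, 115), reel (0, -108), flux jar (81, 0).
- tile: White ceramic tile, fixed to the bench, 100 x 100 x 6 mm. Origin: centre of its underside; its top is at 6 mm. Target of the tip cleaner.
- blue_case: Loose closed blue component case with a white label on its flat lid, 50 (x) x 70 (y) x 28 mm high, about 0.12 kg. Origin: centre of its underside; z up. The two ways round are alike. Grip across the 50 mm.
- yellow_case: Loose closed yellow component case with a white label, 40 (x) x 56 (y) x 22 mm high, about 0.07 kg. Origin: centre of its underside; z up. The two ways round are alike. Grip across the 40 mm.
- reel: Loose solder reel lying flat on its flange: black flanges, silver winding, 56 mm diameter, 34 mm high, about 0.2 kg, seen from above a black disc with a grey middle. Origin: centre of its underside; z up. 
- flux_jar: Loose flux jar of amber glass with a white screw cap, upright, 42 mm diameter, 50 mm high, about 0.1 kg. Origin: centre of its underside; z up. 
- tip_cleaner: Loose steel tin with a heap of brass wool, 62 mm diameter, tin 30 mm high, wool to 37 mm: grip the tin, about 0.15 kg. Origin: centre of its underside; z up. 
- red_case: Loose closed red component case, 45 x 60 x 24 mm: not part of the job, to be left alone. Origin: centre of its underside; z up. 
- wash_bottle: Loose white bottle with a red cap, 48 mm diameter, 85 mm high: not part of the job, to be left alone. Origin: centre of its underside; z up. 
Mind the look-alikes: they are no part of the job. Leave any green or turquoise look-alike of the tip_cleaner alone.

How it is judged:
By the outcome, as a careful person would: the job done as asked, in the order asked, and still so for the second after the job is handed in, with the robot touching nothing.
It also fails if it takes over 120 s, if anything falls off the work surface, if the arm or the gripper's body presses on something with over 40 N, if the wrist force passes 120 N, or if a joint passes its speed limit or range.

## Working session

There is one attempt and no reset: what is moved stays moved. The work goes in short steps, Python scripts to look and compute and a tool call to move; the robot and the scene stay as the last step left them, time stands still between calls to the robot, and variables do not carry over. Pictures are saved under pics/ and viewed, at most 14 in all, crops included, and the job is handed in when it is done.

Besides the shell and the picture viewer there is one more tool, called after "Call:" as name(argument=value, ...), one argument or row to a line, values as JSON. send_rows: Moves the arm, as the interface text tells. Its arguments: {"type":"object","properties":{"plan":{"type":"array"},"squeeze":{"type":"number"}},"required":["plan"]}

```bash
mkdir -p pics; python3 - <<'E'
from workcell import get_obs, optics
import cv2,numpy as np
for n in("scene","top"):
    im=optics.camera(n); cv2.imwrite(f"pics/{n}0.png",cv2.resize(im[:,:,::-1],(800,600),interpolation=cv2.INTER_CUBIC)); cv2.imwrite(f"{n}_raw.png",im[:,:,::-1])
    c=optics.get_calibration(n); print({k:np.round(v,4).tolist() for k,v in c.items()})
s=get_obs();print({k:np.round(v,3).tolist() for k,v in s.items()})
E
```

```text
{'intrinsics': [[350.3933, 0.0, 250.8088], [0.0, 350.3933, 195.3389], [0.0, 0.0, 1.0]], 'distortion': [-0.0137, 0.0, 0.0, 0.0, 0.0], 'world_from_camera': [[0.8321, -0.4558, 0.316, 0.769], [0.5546, 0.6843, -0.4735, -0.4655], [-0.0004, 0.5692, 0.8222, 0.8239], [0.0, 0.0, 0.0, 1.0]]}
{'intrinsics': [[464.3247, 0.0, 251.3307], [0.0, 464.3247, 190.0659], [0.0, 0.0, 1.0]], 'distortion': [-0.0942, 0.0, 0.0, 0.0, 0.0], 'world_from_camera': [[0.0297, 0.9815, -0.1892, 0.1972], [-0.9995, 0.0265, -0.0191, -0.0236], [-0.0138, 0.1897, 0.9817, 1.4613], [0.0, 0.0, 0.0, 1.0]]}
{'clock': 0.1, 'joint_pos': [1.296, 0.333, -0.065, 1.461, 0.022, 1.35, -0.088], 'joint_velocities': [-0.002, -0.001, -0.001, -0.004, -0.0, -0.001, 0.0], 'tau': [0.001, -62.675, 0.049, -39.243, 0.016, 0.007, 0.0], 'position': [0.156, -0.605, 0.248], 'ee_rot': [0.992, 0.126, -0.0, -0.001], 'ft_force': [0.246, -0.171, 0.327], 'torque': [0.014, 0.011, 0.03], 'grasp_force': 0.0, 'grip_width': 0.996}
```

View pics/top0.png

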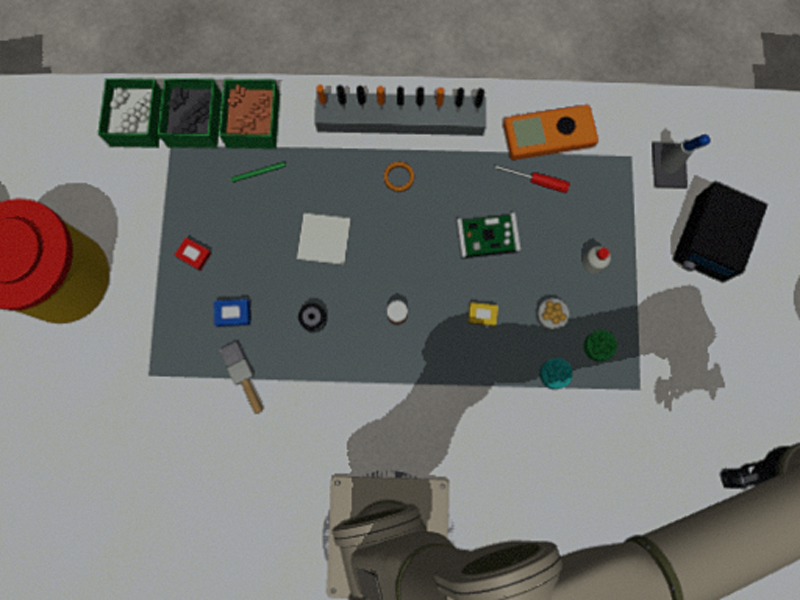

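View pics/scene0.png

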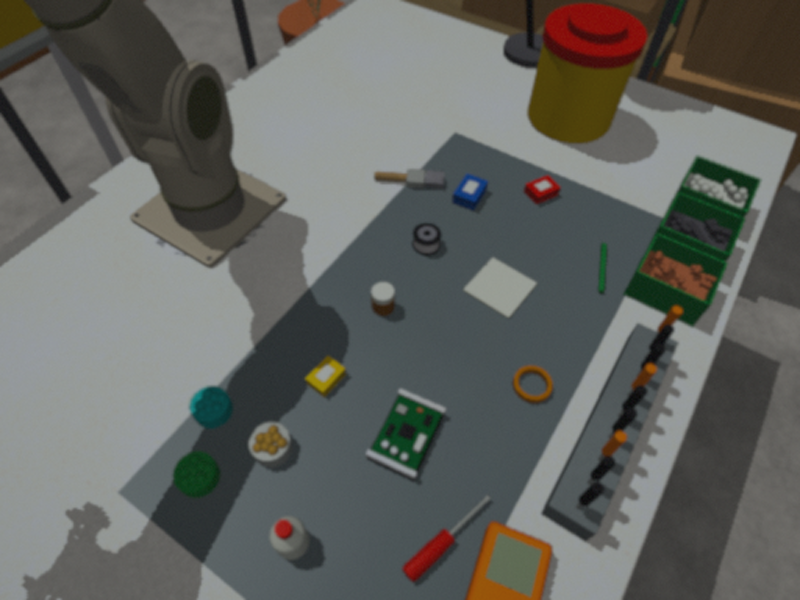

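The top view at 800x600 shows the board at (489,235), tile (324,238), red case (193,252), blue case (232,311), reel (312,316), flux jar (397,311), yellow case (484,313), tip cleaner (553,312) and bottle (598,257). The turquoise and green look-alikes are at (556,373) and (600,346). The scene view agrees with this.

```bash
python3 - <<'E'
import cv2
im=cv2.imread("top_raw.png")
def crop(x,y,w,h,s,n):
    c=cv2.resize(im[y:y+h,x:x+w],None,fx=s,fy=s,interpolation=cv2.INTER_CUBIC)
    c=cv2.convertScaleAbs(c,alpha=1.3,beta=10)
    for i in range(0,w,10): cv2.line(c,(i*s,0),(i*s,12 if i%50==0 else 6),(0,255,255),1)
    for i in range(0,h,10): cv2.line(c,(0,i*s),(12 if i%50==0 else 6,i*s),(0,255,255),1)
    cv2.imwrite(n,c)
crop(130,130,132,88,6,"pics/cl.png")
crop(270,130,132,88,6,"pics/cr.png")
E
```

```text
(no output)
```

View pics/cl.png

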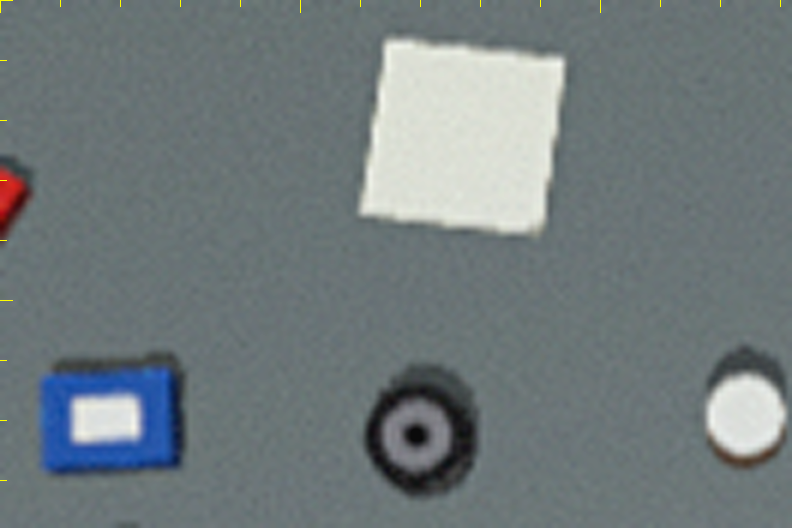

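View pics/cr.png

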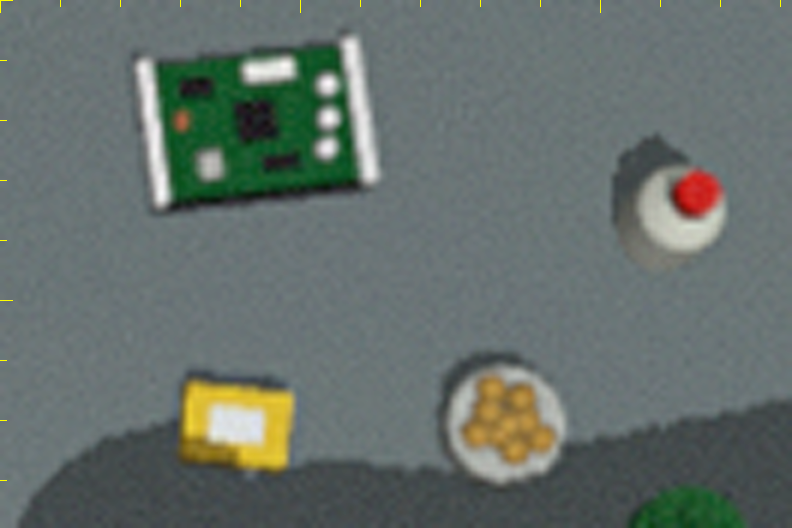

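Readings in 6x crop pixels:
- **Tile corners:** (386,40), (566,57), (543,235), (360,213).
- **Label centres:** blue at (107,419), yellow at (236,424.5).
- **Reel hub:** (416,435).
- **Flux cap:** (746,415).
- **Board rail corners:** (135,60), (359,35), (381,182), (155,210).
- **Tin:** centre (508,420).

Now converting these to world coordinates.

```bash
cat >h.py <<'E'
import cv2,numpy as np
from workcell import get_obs,optics
def world(name,uv,z):
    c=optics.get_calibration(name);T=np.array(c["world_from_camera"])
    n=cv2.undistortPoints(np.array(uv,float).reshape(-1,1,2),np.array(c["intrinsics"]),np.array(c["distortion"])).reshape(-1,2)
    d=np.c_[n[:,0],-n[:,1],-np.ones(len(n))]@T[:3,:3].T
    o=T[:3,3]; return (o+d*((z-o[2])/d[:,2])[:,None])[:,:2]
def pix(name,p):
    c=optics.get_calibration(name);T=np.linalg.inv(np.array(c["world_from_camera"]));q=np.atleast_2d(p)@T[:3,:3].T+T[:3,3]
    q=q*[1,-1,-1];return cv2.projectPoints(q,np.zeros(3),np.zeros(3),np.array(c["intrinsics"]),np.array(c["distortion"]))[0].reshape(-1,2)
E
python3 - <<'E'
from h import *
def t(p,x0,z): return world("top",(np.array(p)+.5)/6-.5+[x0,130],z)
def show(n,w):
    e=np.roll(w,-1,0)-w
    print(n,"c",np.round(w.mean(0),4),"len",np.round(np.hypot(*e.T)*1000),"ang",np.round(np.arctan2(e[:,1],e[:,0]),3))
show("tile",t([(386,40),(566,57),(543,235),(360,213)],130,.006))
show("blue",t([(42,375),(178,366),(181,466),(44,472)],130,.028)); show("bl",t([(72,398),(140,394),(142,440),(73,443)],130,.028))
show("yel",t([(187,379),(293,391),(287,470),(180,460)],270,.022)); show("yl",t([(209,403),(266,408),(262,446),(207,441)],270,.022))
b=t([(135,60),(359,35),(381,182),(155,210)],270,.024);show("board",b)
print("reel",t([(416,435)],130,.034),"flux",t([(746,415)],130,.05),"tin",t([(508,420)],270,.03),"bottle",t([(680,208)],270,.07))
u=(b[1]-b[0]+b[2]-b[3]);a=np.arctan2(u[0],-u[1]);c=b.mean(0);R=np.array([[np.cos(a),-np.sin(a)],[np.sin(a),np.cos(a)]])
print("yaw",a)
for n,p in dict(blue=(0,.115),reel=(0,-.108),flux=(.081,0)).items(): print(n,c+R@p)
s=get_obs();print(s["position"],s["ee_rot"])
E
```

```text
tile c [0.5992 0.1531] len [ 99. 100. 100.  98.] ang [-1.645  3.06   1.474 -0.089]
blue c [0.4343 0.3292] len [73. 53. 73. 52.] ang [-1.477 -3.045  1.644  0.096]
bl c [0.4347 0.3316] len [36. 25. 37. 24.] ang [-1.484 -3.029  1.643  0.096]
yel c [ 0.4465 -0.1779] len [56. 42. 56. 43.] ang [-1.659  3.07   1.503 -0.075]
yl c [ 0.4467 -0.1775] len [30. 20. 29. 20.] ang [-1.633  3.043  1.506 -0.043]
board c [ 0.6111 -0.188 ] len [122.  82. 122.  84.] ang [-1.427 -3.003  1.725  0.139]
reel [[0.42965905 0.16678884]] flux [[ 0.44216749 -0.00488741]] tin [[ 0.45143674 -0.31891596]] bottle [[ 0.55779517 -0.40159033]]
yaw 0.14894239834469855
blue [ 0.59401794 -0.0742678 ]
reel [ 0.62710943 -0.29479887]
flux [ 0.69118627 -0.17597481]
[ 0.15562816 -0.6049879   0.24759729] [ 9.92083291e-01  1.25580004e-01 -1.17111906e-04 -6.27121668e-04]
```

```bash
cat >>h.py <<'E'
def go(pose,*targets):
    """pose=None -> measured. targets (X,Y,Z,phi): prints turn (unit total) then tool shift (unit total), turn done first"""
    if pose is None:
        from scipy.spatial.transform import Rotation as Ro
        s=get_obs();x=Ro.from_quat(s["ee_rot"]).as_matrix();pose=(*s["position"],np.arctan2(x[1,0],x[0,0]))
        print("t",round(float(s["clock"]),2),"pose",np.round(pose,4),"z-axis",np.round(x[:,2],3),"q7",np.round(s["joint_pos"][6],2),"w",np.round(s["grip_width"],2))
    for t in targets:
        d=np.subtract(t,pose);c,s_=np.cos(t[3]),np.sin(t[3]); dphi=(d[3]+np.pi)%(2*np.pi)-np.pi
        print("turnz",round(-dphi/1.5,4),"shift",np.round(np.array([c*d[0]+s_*d[1],s_*d[0]-c*d[1],-d[2]])/.2,4)); pose=t
E
python3 -c "
from h import *
go(None,(.5,-.3,.2,.252),(.5,-.3,.2,1.666),(.435,.331,.13,1.666),(.435,.331,.018,1.666))"
```

```text
t 0.1 pose [ 0.1556 -0.605   0.2476  0.2518] z-axis [-0.     0.001 -1.   ] q7 -0.09 w 1.0
turnz -0.0001 shift [ 2.0477 -1.0474  0.238 ]
turnz -0.9427 shift [ 0.  0. -0.]
turnz -0.0 shift [ 3.1716 -0.0236  0.35  ]
turnz -0.0 shift [0.   0.   0.56]
```

Call:
send_rows(
  plan=[
    [[0, 0, 0, 0.128, -0.0655, 0.0149, 1], [0, 0, 0, 0.128, -0.0655, 0.0149, 1], [0, 0, 0, 0.128, -0.0655, 0.0149, 1], [0, 0, 0, 0.128, -0.0655, 0.0149, 1], [0, 0, 0, 0.128, -0.0655, 0.0149, 1], [0, 0, 0, 0.128, -0.0655, 0.0149, 1], [0, 0, 0, 0.128, -0.0655, 0.0149, 1], [0, 0, 0, 0.128, -0.0655, 0.0149, 1], [0, 0, 0, 0.128, -0.0655, 0.0149, 1], [0, 0, 0, 0.128, -0.0655, 0.0149, 1], [0, 0, 0, 0.128, -0.0655, 0.0149, 1], [0, 0, 0, 0.128, -0.0655, 0.0149, 1], [0, 0, 0, 0.128, -0.0655, 0.0149, 1], [0, 0, 0, 0.128, -0.0655, 0.0149, 1], [0, 0, 0, 0.128, -0.0655, 0.0149, 1], [0, 0, 0, 0.128, -0.0655, 0.0149, 1], [0, 0, -0.07, 0, 0, 0, 1], [0, 0, -0.07, 0, 0, 0, 1], [0, 0, -0.07, 0, 0, 0, 1], [0, 0, -0.07, 0, 0, 0, 1]],
  ],
  squeeze=40,
)

```text
clock: 1.77
position: [0.5001, -0.3, 0.2001]
ee_rot: [0.943, 0.332, -0.0, -0.0]
ft_force: [0.0, 0.1, -0.8]
grip_width: 1.0
grasp_force: 0.0
```

Call:
send_rows(
  plan=[
    [[0, 0, -0.075, 0, 0, 0, 1], [0, 0, -0.075, 0, 0, 0, 1], [0, 0, -0.075, 0, 0, 0, 1], [0, 0, -0.075, 0, 0, 0, 1], [0, 0, -0.075, 0, 0, 0, 1], [0, 0, -0.075, 0, 0, 0, 1], [0, 0, -0.075, 0, 0, 0, 1], [0, 0, -0.075, 0, 0, 0, 1], [0, 0, -0.0627, 0, 0, 0, 1], [0, 0, 0, 0, 0, 0, 1]],
  ],
)

```text
clock: 2.6
position: [0.4999, -0.3003, 0.2002]
ee_rot: [0.671, 0.741, -0.0, -0.0]
ft_force: [0.7, -0.6, 0.8]
grip_width: 1.0
grasp_force: 0.0
```

```bash
python3 -c "
from h import *
go(None,(.435,.331,.13,1.666),(.435,.331,.018,1.666))"
```

```text
t 2.6 pose [ 0.4999 -0.3003  0.2002  1.6701] z-axis [-0.001  0.    -1.   ] q7 0.44 w 1.0
turnz 0.0027 shift [ 3.1729 -0.0232  0.3512]
turnz -0.0 shift [0.   0.   0.56]
```

Call:
send_rows(
  plan=[
    [[0, 0, 0.0027, 0.1586, -0.0012, 0.0176, 1], [0, 0, 0, 0.1586, -0.0012, 0.0176, 1], [0, 0, 0, 0.1586, -0.0012, 0.0176, 1], [0, 0, 0, 0.1586, -0.0012, 0.0176, 1], [0, 0, 0, 0.1586, -0.0012, 0.0176, 1], [0, 0, 0, 0.1586, -0.0012, 0.0176, 1], [0, 0, 0, 0.1586, -0.0012, 0.0176, 1], [0, 0, 0, 0.1586, -0.0012, 0.0176, 1], [0, 0, 0, 0.1586, -0.0012, 0.0176, 1], [0, 0, 0, 0.1586, -0.0012, 0.0176, 1], [0, 0, 0, 0.1586, -0.0012, 0.0176, 1], [0, 0, 0, 0.1586, -0.0012, 0.0176, 1], [0, 0, 0, 0.1586, -0.0012, 0.0176, 1], [0, 0, 0, 0.1586, -0.0012, 0.0176, 1], [0, 0, 0, 0.1586, -0.0012, 0.0176, 1], [0, 0, 0, 0.1586, -0.0012, 0.0176, 1], [0, 0, 0, 0.1586, -0.0012, 0.0176, 1], [0, 0, 0, 0.1586, -0.0012, 0.0176, 1], [0, 0, 0, 0.1586, -0.0012, 0.0176, 1], [0, 0, 0, 0.1586, -0.0012, 0.0176, 1]],
  ],
)

```text
clock: 4.27
position: [0.4373, 0.3323, 0.1297]
ee_rot: [0.676, 0.737, -0.0, 0.0]
ft_force: [0.1, 0.5, 0.3]
grip_width: 1.001
grasp_force: 0.0
```

```bash
python3 -c "
from h import *
go(None,(.435,.331,.018,1.666))
for n in ('top','scene'):
    im=optics.camera(n)[:,:,::-1]; u,v=pix(n,(.435,.331,.02))[0].astype(int); print(u,v)
    cv2.imwrite(f'pics/b1{n}.png',cv2.resize(im[v-40:v+40,u-50:u+50],None,fx=4,fy=4,interpolation=2))
a=cv2.imread('pics/b1top.png');b=cv2.imread('pics/b1scene.png');cv2.imwrite('pics/b1.png',np.hstack([a,b]))
"
```

```text
t 4.27 pose [0.4373 0.3323 0.1297 1.6575] z-axis [-0. -0. -1.] q7 -0.91 w 1.0
turnz -0.0057 shift [-0.0054 -0.0122  0.5587]
148 199
301 121
```

View pics/b1.png

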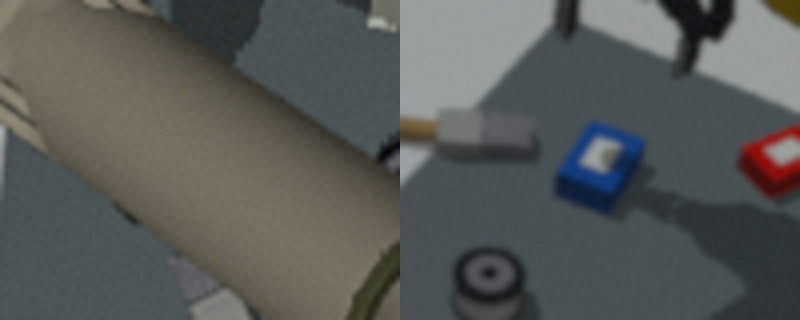

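The arm covers the top view. In the scene crop the fingers hang above and to either side of the blue case, whose label is near (603,153). I'll descend and grip.

Call:
send_rows(
  plan=[
    [[0, 0, -0.0057, -0.0054, -0.0122, 0.1, 1], [0, 0, 0, 0, 0, 0.12, 1], [0, 0, 0, 0, 0, 0.12, 1], [0, 0, 0, 0, 0, 0.12, 1], [0, 0, 0, 0, 0, 0.0987, 1], [0, 0, 0, 0, 0, 0, 1], [0, 0, 0, 0, 0, 0, 0.3], [0, 0, 0, 0, 0, 0, 0.3], [0, 0, 0, 0, 0, 0, 0.3], [0, 0, 0, 0, 0, 0, 0.3], [0, 0, 0, 0, 0, 0, 0.3], [0, 0, 0, 0, 0, 0, 0.3], [0, 0, 0, 0, 0, 0, 0.3], [0, 0, 0, 0, 0, 0, 0.3]],
  ],
)

```text
clock: 5.53
position: [0.4362, 0.3303, 0.0201]
ee_rot: [0.671, 0.741, 0.001, 0.001]
ft_force: [-0.8, 0.2, 6.6]
grip_width: 0.576
grasp_force: 42.4
```

```bash
python3 -c "
from h import *
print(world('scene',[(301.7,119)],.028))
im=optics.camera('scene')[:,:,::-1];cv2.imwrite('s1.png',im)
go(None,(.435,.331,.15,1.666),(.435,.331,.15,1.719),(.594,-.0743,.15,1.719),(.594,-.0743,.0185,1.719))"
```

```text
[[0.43339673 0.33632562]]
t 5.58 pose [0.4362 0.3304 0.0201 1.6697] z-axis [ 0.002  0.001 -1.   ] q7 -0.99 w 0.58
turnz 0.0024 shift [ 0.0038 -0.0056 -0.6494]
turnz -0.0353 shift [ 0.  0. -0.]
turnz -0.0 shift [-2.1217  0.487  -0.    ]
turnz -0.0 shift [0.     0.     0.6575]
```

Call:
send_rows(
  plan=[
    [[0, 0, 0, 0, 0, -0.05, 0.3], [0, 0, 0, 0, 0, -0.12, 0.3], [0, 0, 0, 0, 0, -0.12, 0.3], [0, 0, 0, 0, 0, -0.12, 0.3], [0, 0, 0, 0, 0, -0.12, 0.3], [0, 0, 0, 0, 0, -0.12, 0.3], [0, 0, -0.033, 0, 0, 0, 0.3], [0, 0, 0, -0.1632, 0.0375, 0, 0.3], [0, 0, 0, -0.1632, 0.0375, 0, 0.3], [0, 0, 0, -0.1632, 0.0375, 0, 0.3], [0, 0, 0, -0.1632, 0.0375, 0, 0.3], [0, 0, 0, -0.1632, 0.0375, 0, 0.3], [0, 0, 0, -0.1632, 0.0375, 0, 0.3], [0, 0, 0, -0.1632, 0.0375, 0, 0.3], [0, 0, 0, -0.1632, 0.0375, 0, 0.3], [0, 0, 0, -0.1632, 0.0375, 0, 0.3], [0, 0, 0, -0.1632, 0.0375, 0, 0.3], [0, 0, 0, -0.1632, 0.0375, 0, 0.3], [0, 0, 0, -0.1632, 0.0375, 0, 0.3], [0, 0, 0, -0.1632, 0.0375, 0, 0.3], [0, 0, 0, 0, 0, 0, 0.3]],
  ],
)

```text
invalid input
```

Call:
send_rows(
  plan=[
    [[0, 0, 0, 0, 0, -0.05, 0.3], [0, 0, 0, 0, 0, -0.12, 0.3], [0, 0, 0, 0, 0, -0.12, 0.3], [0, 0, 0, 0, 0, -0.12, 0.3], [0, 0, 0, 0, 0, -0.12, 0.3], [0, 0, 0, 0, 0, -0.12, 0.3], [0, 0, -0.033, 0, 0, 0, 0.3], [0, 0, 0, -0.1632, 0.0375, 0, 0.3], [0, 0, 0, -0.1632, 0.0375, 0, 0.3], [0, 0, 0, -0.1632, 0.0375, 0, 0.3], [0, 0, 0, -0.1632, 0.0375, 0, 0.3], [0, 0, 0, -0.1632, 0.0375, 0, 0.3], [0, 0, 0, -0.1632, 0.0375, 0, 0.3], [0, 0, 0, -0.1632, 0.0375, 0, 0.3], [0, 0, 0, -0.1632, 0.0375, 0, 0.3], [0, 0, 0, -0.1632, 0.0375, 0, 0.3], [0, 0, 0, -0.1632, 0.0375, 0, 0.3], [0, 0, 0, -0.1632, 0.0375, 0, 0.3], [0, 0, 0, -0.1632, 0.0375, 0, 0.3], [0, 0, 0, -0.1632, 0.0375, 0, 0.3]],
  ],
)

```text
clock: 7.25
position: [0.5951, -0.0771, 0.1498]
ee_rot: [0.653, 0.758, 0.0, 0.001]
ft_force: [0.3, 0.4, -0.6]
grip_width: 0.579
grasp_force: 41.8
```

Call:
send_rows(
  plan=[
    [[0, 0, 0, 0, 0, 0, 0.3], [0, 0, 0, 0, 0, 0, 0.3]],
  ],
)

```text
clock: 7.42
position: [0.5949, -0.0776, 0.1491]
ee_rot: [0.654, 0.756, 0.0, 0.0]
ft_force: [0.1, 1.4, -1.1]
grip_width: 0.576
grasp_force: 41.8
```

```bash
python3 -c "
from h import *
go(None,(.594,-.0743,.021,1.719))
im=optics.camera('scene')[:,:,::-1];u,v=pix('scene',(.594,-.0743,.15))[0].astype(int)
cv2.imwrite('pics/b2.png',cv2.resize(im[v-45:v+55,u-60:u+60],None,fx=5,fy=5,interpolation=2))"
```

```text
t 7.42 pose [ 0.5949 -0.0776  0.1491  1.7157] z-axis [ 0. -0. -1.] q7 -0.03 w 0.58
turnz -0.0022 shift [ 0.0172 -0.0022  0.6406]
```

View pics/b2.png

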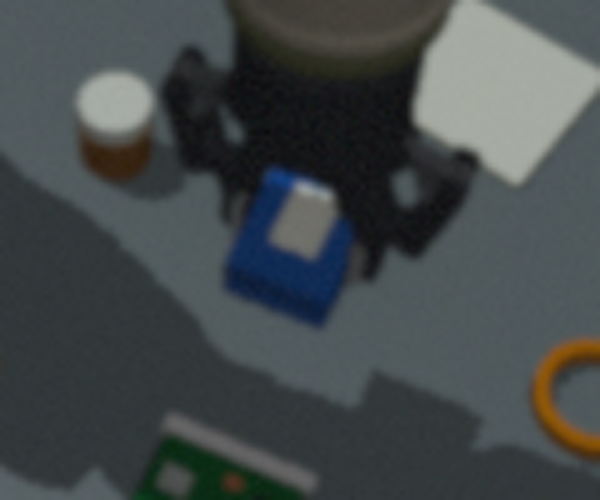

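The blue case is held level, with its label at about (305,220) in the crop. Lowering and releasing.

Call:
send_rows(
  plan=[
    [[0, 0, -0.0022, 0.0172, -0.0022, 0.1, 0.3], [0, 0, 0, 0, 0, 0.15, 0.3], [0, 0, 0, 0, 0, 0.15, 0.3], [0, 0, 0, 0, 0, 0.12, 0.3], [0, 0, 0, 0, 0, 0.06, 0.3], [0, 0, 0, 0, 0, 0.035, 0.3], [0, 0, 0, 0, 0, 0.0256, 0.3], [0, 0, 0, 0, 0, 0, 0.3], [0, 0, 0, 0, 0, 0, 0.65], [0, 0, 0, 0, 0, 0, 0.75], [0, 0, 0, 0, 0, 0, 0.9], [0, 0, 0, 0, 0, 0, 1], [0, 0, 0, 0, 0, 0, 1], [0, 0, 0, 0, 0, 0, 1], [0, 0, 0, 0, 0, -0.1, 1], [0, 0, 0, 0, 0, -0.15, 1], [0, 0, 0, 0, 0, -0.15, 1], [0, 0, 0, 0, 0, -0.15, 1], [0, 0, 0, 0, 0, -0.15, 1]],
  ],
)

```text
clock: 9.05
position: [0.5935, -0.0719, 0.1618]
ee_rot: [0.651, 0.759, -0.0, -0.0]
ft_force: [0.6, -1.1, 0.2]
grip_width: 0.999
grasp_force: 0.0
```

```bash
python3 -c "
from h import *
go(None,(.43,.167,.13,1.719),(.43,.167,.022,1.719))"
```

```text
t 9.05 pose [ 0.5935 -0.0719  0.1618  1.7234] z-axis [-0.  0. -1.] q7 -0.02 w 1.0
turnz 0.0029 shift [ 1.3022 -0.6323  0.1592]
turnz -0.0 shift [0.   0.   0.54]
```

Call:
send_rows(
  plan=[
    [[0, 0, 0.0029, 0.1302, -0.0632, 0.0159, 1], [0, 0, 0, 0.1302, -0.0632, 0.0159, 1], [0, 0, 0, 0.1302, -0.0632, 0.0159, 1], [0, 0, 0, 0.1302, -0.0632, 0.0159, 1], [0, 0, 0, 0.1302, -0.0632, 0.0159, 1], [0, 0, 0, 0.1302, -0.0632, 0.0159, 1], [0, 0, 0, 0.1302, -0.0632, 0.0159, 1], [0, 0, 0, 0.1302, -0.0632, 0.0159, 1], [0, 0, 0, 0.1302, -0.0632, 0.0159, 1], [0, 0, 0, 0.1302, -0.0632, 0.0159, 1], [0, 0, 0, 0, 0, 0, 1], [0, 0, 0, 0, 0, 0, 1], [0, 0, 0, 0, 0, 0, 1]],
  ],
)

```text
clock: 10.13
position: [0.4306, 0.1664, 0.1287]
ee_rot: [0.653, 0.757, -0.0, 0.0]
ft_force: [0.1, -0.3, 0.1]
grip_width: 0.999
grasp_force: 0.0
```

```bash
python3 -c "
from h import *
go(None,(.43,.167,.022,1.719))
A=[]
for n in ('top','scene'):
    im=optics.camera(n)[:,:,::-1]; cv2.imwrite(n+'_b.png',im); u,v=pix(n,(.603,-.13,.02))[0].astype(int); print(n,u-40,v-35)
    A.append(cv2.resize(im[v-35:v+35,u-40:u+40],None,fx=5,fy=5,interpolation=2))
cv2.imwrite('pics/b3.png',np.hstack(A))"
```

```text
t 10.13 pose [0.4306 0.1664 0.1287 1.7187] z-axis [ 0. -0. -1.] q7 -0.45 w 1.0
turnz -0.0002 shift [ 0.0036 -0.0026  0.5335]
top 254 117
scene 230 221
```

View pics/b3.png

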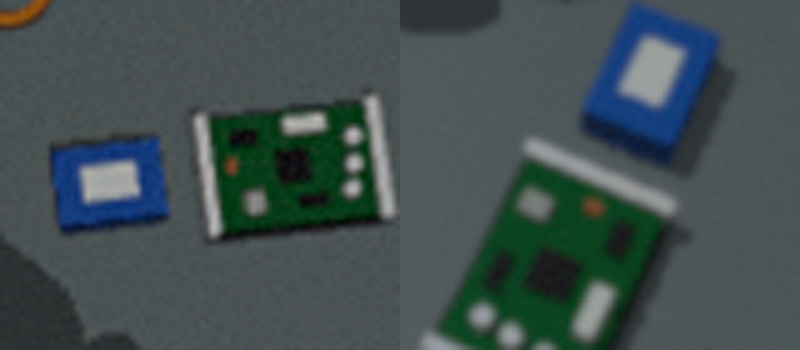

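Top crop: the blue label is at (110,181) and the board rail corners are (192,115), (379,94), (398,216), (211,239). Scene crop: the label is at (655,71).

```bash
python3 - <<'E'
from h import *
def t(n,p,z,o): return world(n,(np.array(p,float)+.5)/5-.5+o,z)
T=lambda p,z:t('top',p,z,[254,117])
b=T([(192,115),(379,94),(398,216),(211,239)],.024);c=b.mean(0)
u=(b[1]-b[0]+b[2]-b[3]);a=np.arctan2(u[0],-u[1]);R=np.array([[np.cos(a),-np.sin(a)],[np.sin(a),np.cos(a)]])
L=T([(79,163),(136,159),(142,198),(84,203)],.028);o=T([(51,146),(160,138),(168,216),(62,232)],.028)
e=L[0]-L[1]+L[3]-L[2]
print(c,a,"blue w",L.mean(0),o.mean(0),"in board",(L.mean(0)-c)@R,(o.mean(0)-c)@R,"yaw",np.arctan2(-e[0],e[1]))
S=lambda p,z:t('scene',p,z,[230-80,221])
print("scene label",S([(653+0,71.5)],.028), "rail",S([(525,146),(675,213)],.024), "exp",c+R@[.04,.06],c+R@[-.04,.06])
E
```

```text
[ 0.61133859 -0.18831206] 0.14883037423619214 blue w [ 0.59693585 -0.06973354] [ 0.59553472 -0.06976897] in board [0.00333949 0.11940332] [0.00194859 0.11957603] yaw 0.10748831002861688
scene label [[ 0.59426463 -0.06801181]] rail [[ 0.56167615 -0.13779489]
 [ 0.64266365 -0.12719754]] exp [ 0.6419995  -0.12304408] [ 0.56288389 -0.13490661]
```

Call:
send_rows(
  plan=[
    [[0, 0, 0, 0.0036, -0.0026, 0.1, 1], [0, 0, 0, 0, 0, 0.13, 1], [0, 0, 0, 0, 0, 0.13, 1], [0, 0, 0, 0, 0, 0.1, 1], [0, 0, 0, 0, 0, 0.07, 1], [0, 0, 0, 0, 0, 0, 1], [0, 0, 0, 0, 0, 0, 0.3], [0, 0, 0, 0, 0, 0, 0.3], [0, 0, 0, 0, 0, 0, 0.3], [0, 0, 0, 0, 0, 0, 0.3], [0, 0, 0, 0, 0, 0, 0.3], [0, 0, 0, 0, 0, 0, 0.3], [0, 0, 0, 0, 0, 0, 0.3], [0, 0, 0, 0, 0, -0.1, 0.3], [0, 0, 0, 0, 0, -0.15, 0.3], [0, 0, 0, 0, 0, -0.15, 0.3], [0, 0, 0, 0, 0, -0.15, 0.3], [0, 0, 0, 0, 0, -0.15, 0.3], [0, 0, 0, 0, 0, 0, 0.3]],
  ],
)

```text
clock: 11.82
position: [0.4322, 0.1688, 0.1683]
ee_rot: [0.653, 0.758, 0.003, 0.003]
ft_force: [1.8, 0.5, -2.0]
grip_width: 0.637
grasp_force: 43.7
```

```bash
python3 -c "
from h import *
go(None,(.625,-.295,.16,1.719))"
```

```text
t 11.82 pose [0.4322 0.1688 0.1683 1.7191] z-axis [ 0.009  0.001 -1.   ] q7 -0.41 w 0.64
turnz 0.0 shift [-2.4357  0.6108  0.0413]
```

Call:
send_rows(
  plan=[
    [[0, 0, 0, -0.1353, 0.0339, 0, 0.3], [0, 0, 0, -0.1353, 0.0339, 0, 0.3], [0, 0, 0, -0.1353, 0.0339, 0, 0.3], [0, 0, 0, -0.1353, 0.0339, 0, 0.3], [0, 0, 0, -0.1353, 0.0339, 0, 0.3], [0, 0, 0, -0.1353, 0.0339, 0, 0.3], [0, 0, 0, -0.1353, 0.0339, 0, 0.3], [0, 0, 0, -0.1353, 0.0339, 0, 0.3], [0, 0, 0, -0.1353, 0.0339, 0, 0.3], [0, 0, 0, -0.1353, 0.0339, 0, 0.3], [0, 0, 0, -0.1353, 0.0339, 0, 0.3], [0, 0, 0, -0.1353, 0.0339, 0, 0.3], [0, 0, 0, -0.1353, 0.0339, 0, 0.3], [0, 0, 0, -0.1353, 0.0339, 0, 0.3], [0, 0, 0, -0.1353, 0.0339, 0, 0.3], [0, 0, 0, -0.1353, 0.0339, 0, 0.3], [0, 0, 0, -0.1353, 0.0339, 0, 0.3], [0, 0, 0, -0.1353, 0.0339, 0, 0.3]],
  ],
)

```text
clock: 13.32
position: [0.6223, -0.2979, 0.1623]
ee_rot: [0.653, 0.757, -0.0, -0.0]
ft_force: [0.4, -0.5, -2.4]
grip_width: 0.631
grasp_force: 43.7
```

Call:
send_rows(
  plan=[
    [[0, 0, 0, 0, 0, 0.15, 0.3], [0, 0, 0, 0, 0, 0.1, 0.3], [0, 0, 0, 0, 0, 0, 0.3], [0, 0, 0, 0, 0, 0, 0.3], [0, 0, 0, 0, 0, 0, 0.3], [0, 0, 0, 0, 0, 0, 0.3], [0, 0, 0, 0, 0, 0, 0.3], [0, 0, 0, 0, 0, 0, 0.3]],
  ],
)

```text
clock: 13.98
position: [0.6227, -0.2964, 0.1139]
ee_rot: [0.653, 0.757, 0.0, 0.001]
ft_force: [-0.2, 0.2, -2.1]
grip_width: 0.637
grasp_force: 43.5
```

```bash
python3 -c "
from h import *
go(None,(.625,-.295,.0225,1.719))"
```

```text
t 13.98 pose [ 0.6227 -0.2964  0.1139  1.7189] z-axis [ 0.002 -0.001 -1.   ] q7 0.3 w 0.64
turnz -0.0 shift [0.0052 0.0126 0.4569]
```

Call:
send_rows(
  plan=[
    [[0, 0, 0, 0.005, 0.0126, 0.1, 0.3], [0, 0, 0, 0, 0, 0.12, 0.3], [0, 0, 0, 0, 0, 0.1, 0.3], [0, 0, 0, 0, 0, 0.06, 0.3], [0, 0, 0, 0, 0, 0.04, 0.3], [0, 0, 0, 0, 0, 0.02, 0.3], [0, 0, 0, 0, 0, 0.015, 0.3], [0, 0, 0, 0, 0, 0, 0.3], [0, 0, 0, 0, 0, 0, 0.3], [0, 0, 0, 0, 0, 0, 0.7], [0, 0, 0, 0, 0, 0, 0.8], [0, 0, 0, 0, 0, 0, 0.9], [0, 0, 0, 0, 0, 0, 1], [0, 0, 0, 0, 0, 0, 1], [0, 0, 0, 0, 0, -0.1, 1], [0, 0, 0, 0, 0, -0.15, 1], [0, 0, 0, 0, 0, -0.15, 1], [0, 0, 0, 0, 0, -0.15, 1], [0, 0, 0, 0, 0, 0, 1]],
  ],
)

```text
clock: 15.57
position: [0.6275, -0.2957, 0.1387]
ee_rot: [0.653, 0.757, 0.001, 0.004]
ft_force: [1.0, 0.7, 0.7]
grip_width: 1.002
grasp_force: 0.0
```

```bash
python3 -c "
from h import *
go(None,(.4425,-.0055,.14,1.719),(.4425,-.0055,.14,.15),(.4425,-.0055,.028,.15))"
```

```text
t 15.57 pose [ 0.6275 -0.2957  0.1387  1.7186] z-axis [ 0.009 -0.004 -1.   ] q7 0.3 w 1.0
turnz -0.0003 shift [ 1.5714 -0.7005 -0.0065]
turnz 1.046 shift [ 0.  0. -0.]
turnz -0.0 shift [0.   0.   0.56]
```

Call:
send_rows(
  plan=[
    [[0, 0, 0, 0.131, -0.0584, 0, 1], [0, 0, 0, 0.131, -0.0584, 0, 1], [0, 0, 0, 0.131, -0.0584, 0, 1], [0, 0, 0, 0.131, -0.0584, 0, 1], [0, 0, 0, 0.131, -0.0584, 0, 1], [0, 0, 0, 0.131, -0.0584, 0, 1], [0, 0, 0, 0.131, -0.0584, 0, 1], [0, 0, 0, 0.131, -0.0584, 0, 1], [0, 0, 0, 0.131, -0.0584, 0, 1], [0, 0, 0, 0.131, -0.0584, 0, 1], [0, 0, 0, 0.131, -0.0584, 0, 1], [0, 0, 0, 0.131, -0.0584, 0, 1], [0, 0, 0.075, 0, 0, 0, 1], [0, 0, 0.075, 0, 0, 0, 1], [0, 0, 0.075, 0, 0, 0, 1], [0, 0, 0.075, 0, 0, 0, 1], [0, 0, 0.075, 0, 0, 0, 1], [0, 0, 0.075, 0, 0, 0, 1], [0, 0, 0.075, 0, 0, 0, 1], [0, 0, 0.075, 0, 0, 0, 1]],
  ],
)

```text
clock: 17.23
position: [0.4396, -0.0046, 0.1316]
ee_rot: [0.918, 0.396, 0.0, 0.0]
ft_force: [-0.5, -0.5, 0.9]
grip_width: 0.998
grasp_force: 0.0
```

Call:
send_rows(
  plan=[
    [[0, 0, 0.075, 0, 0, 0, 1], [0, 0, 0.075, 0, 0, 0, 1], [0, 0, 0.075, 0, 0, 0, 1], [0, 0, 0.075, 0, 0, 0, 1], [0, 0, 0.075, 0, 0, 0, 1], [0, 0, 0.071, 0, 0, 0, 1], [0, 0, 0, 0, 0, 0, 1], [0, 0, 0, 0, 0, 0, 1], [0, 0, 0, 0, 0, 0, 1]],
  ],
)

```text
clock: 17.98
position: [0.4396, -0.0046, 0.1316]
ee_rot: [0.997, 0.077, 0.0, 0.0]
ft_force: [-0.6, 0.3, 0.2]
grip_width: 0.997
grasp_force: 0.0
```

```bash
python3 -c "
from h import *
go(None,(.4415,-.0055,.028,.15))
for n in ('top','scene'): cv2.imwrite(n+'_c.png',optics.camera(n)[:,:,::-1])"
```

```text
t 17.98 pose [ 0.4396 -0.0046  0.1316  0.1535] z-axis [ 0. -0. -1.] q7 -1.56 w 1.0
turnz 0.0023 shift [0.0088 0.0058 0.518 ]
```

Call:
send_rows(
  plan=[
    [[0, 0, 0.002, 0.0088, 0.0058, 0.1, 1], [0, 0, 0, 0, 0, 0.13, 1], [0, 0, 0, 0, 0, 0.13, 1], [0, 0, 0, 0, 0, 0.1, 1], [0, 0, 0, 0, 0, 0.058, 1], [0, 0, 0, 0, 0, 0, 1], [0, 0, 0, 0, 0, 0, 0.3], [0, 0, 0, 0, 0, 0, 0.3], [0, 0, 0, 0, 0, 0, 0.3], [0, 0, 0, 0, 0, 0, 0.3], [0, 0, 0, 0, 0, 0, 0.3], [0, 0, 0, 0, 0, 0, 0.3], [0, 0, 0, 0, 0, 0, 0.3], [0, 0, 0, 0, 0, 0, 0.3], [0, 0, 0, 0, 0, -0.1, 0.3], [0, 0, 0, 0, 0, -0.15, 0.3], [0, 0, 0, 0, 0, -0.15, 0.3], [0, 0, 0, 0, 0, -0.15, 0.3], [0, 0, 0, 0, 0, -0.1, 0.3], [0, 0, 0, 0, 0, 0, 0.3]],
  ],
)

```text
clock: 19.75
position: [0.4438, -0.0055, 0.1625]
ee_rot: [0.997, 0.073, 0.004, 0.001]
ft_force: [0.9, 0.0, -0.5]
grip_width: 0.475
grasp_force: 40.9
```

```bash
python3 -c "
from h import *
go(None,(.690,-.176,.156,.149))
im=cv2.imread('top_c.png');u,v=pix('top',(.611,-.188,.02))[0].astype(int);print(u-64,v-32)
cv2.imwrite('pics/c1.png',cv2.resize(im[v-32:v+32,u-64:u+64],None,fx=6,fy=6,interpolation=2))"
```

```text
t 19.75 pose [ 0.4438 -0.0055  0.1625  0.147 ] z-axis [ 0.007 -0.002 -1.   ] q7 -1.54 w 0.48
turnz -0.0013 shift [1.0907 1.0258 0.0327]
248 118
```

View pics/c1.png

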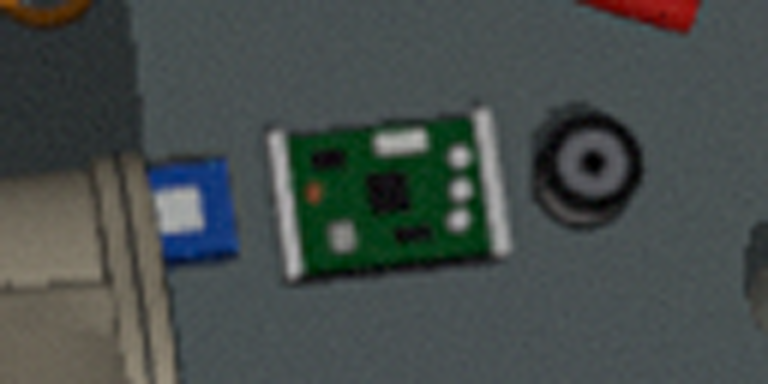

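Reel hub at (594,162); rail corners at (266,132), (490,106), (512,251), (289,281).

Call:
send_rows(
  plan=[
    [[0, 0, 0, 0.0996, 0.0932, 0, 0.3], [0, 0, 0, 0.0996, 0.0932, 0, 0.3], [0, 0, 0, 0.0996, 0.0932, 0, 0.3], [0, 0, 0, 0.0996, 0.0932, 0, 0.3], [0, 0, 0, 0.0996, 0.0932, 0, 0.3], [0, 0, 0, 0.0996, 0.0932, 0, 0.3], [0, 0, 0, 0.0996, 0.0932, 0, 0.3], [0, 0, 0, 0.0996, 0.0932, 0, 0.3], [0, 0, 0, 0.0996, 0.0932, 0, 0.3], [0, 0, 0, 0.0996, 0.0932, 0, 0.3], [0, 0, 0, 0.0996, 0.0932, 0, 0.3], [0, 0, 0, 0, 0, 0.1, 0.3], [0, 0, 0, 0, 0, 0.1, 0.3], [0, 0, 0, 0, 0, 0, 0.3], [0, 0, 0, 0, 0, 0, 0.3], [0, 0, 0, 0, 0, 0, 0.3], [0, 0, 0, 0, 0, 0, 0.3]],
  ],
)

```text
clock: 21.17
position: [0.6888, -0.1763, 0.1197]
ee_rot: [0.997, 0.073, 0.001, 0.0]
ft_force: [-0.0, 0.1, -0.5]
grip_width: 0.478
grasp_force: 40.9
```

```bash
python3 - <<'E'
from h import *
go(None,(.6905,-.1762,.0285,.149))
T=lambda p,z:world('top',(np.array(p,float)+.5)/6-.5+[248,118],z)
b=T([(266,132),(490,106),(512,251),(289,281)],.024);c=b.mean(0)
u=(b[1]-b[0]+b[2]-b[3]);a=np.arctan2(u[0],-u[1]);R=np.array([[np.cos(a),-np.sin(a)],[np.sin(a),np.cos(a)]])
print(c,a,"reel",(T([(594,162)],.034)-c)@R,"blue right edge",(T([(228,158),(238,258)],.028)-c)@R)
E
```

```text
t 21.17 pose [ 0.6888 -0.1763  0.1197  0.1469] z-axis [ 0.002 -0.001 -1.   ] q7 -1.46 w 0.48
turnz -0.0014 shift [0.0084 0.0007 0.4562]
[ 0.61176913 -0.18785901] 0.15653050681717565 reel [[-0.00020459 -0.10938749]] blue right edge [[ 0.02868902  0.08338181]
 [-0.02661604  0.08592669]]
```

Call:
send_rows(
  plan=[
    [[0, 0, 0, 0.0084, 0.0007, 0.1, 0.3], [0, 0, 0, 0, 0, 0.12, 0.3], [0, 0, 0, 0, 0, 0.1, 0.3], [0, 0, 0, 0, 0, 0.06, 0.3], [0, 0, 0, 0, 0, 0.04, 0.3], [0, 0, 0, 0, 0, 0.02, 0.3], [0, 0, 0, 0, 0, 0.013, 0.3], [0, 0, 0, 0, 0, 0, 0.3], [0, 0, 0, 0, 0, 0, 0.3], [0, 0, 0, 0, 0, 0, 0.55], [0, 0, 0, 0, 0, 0, 0.65], [0, 0, 0, 0, 0, 0, 0.8], [0, 0, 0, 0, 0, 0, 0.9], [0, 0, 0, 0, 0, 0, 0.9], [0, 0, 0, 0, 0, -0.1, 0.9], [0, 0, 0, 0, 0, -0.15, 1], [0, 0, 0, 0, 0, -0.15, 1], [0, 0, 0, 0, 0, -0.15, 1], [0, 0, 0, 0, 0, -0.1, 1], [0, 0, 0, 0, 0, 0, 1]],
  ],
)

```text
clock: 22.83
position: [0.6921, -0.1763, 0.1631]
ee_rot: [0.997, 0.073, 0.004, 0.001]
ft_force: [0.6, 0.0, 0.9]
grip_width: 1.001
grasp_force: 0.0
```

```bash
python3 -c "
from h import *
go(None,(.5935,-.0715,.14,.149),(.5935,-.0715,.14,1.720),(.5935,-.0715,.023,1.720))"
```

```text
t 22.83 pose [ 0.6921 -0.1763  0.1631  0.1465] z-axis [ 0.007 -0.001 -1.   ] q7 -1.45 w 1.0
turnz -0.0016 shift [-0.4098 -0.5915  0.1157]
turnz -1.0473 shift [ 0.  0. -0.]
turnz -0.0 shift [0.    0.    0.585]
```

Call:
send_rows(
  plan=[
    [[0, 0, 0, -0.082, -0.1183, 0.023, 1], [0, 0, 0, -0.082, -0.1183, 0.023, 1], [0, 0, 0, -0.082, -0.1183, 0.023, 1], [0, 0, 0, -0.082, -0.1183, 0.023, 1], [0, 0, 0, -0.082, -0.1183, 0.023, 1], [0, 0, -0.075, 0, 0, 0, 1], [0, 0, -0.075, 0, 0, 0, 1], [0, 0, -0.075, 0, 0, 0, 1], [0, 0, -0.075, 0, 0, 0, 1], [0, 0, -0.075, 0, 0, 0, 1], [0, 0, -0.075, 0, 0, 0, 1], [0, 0, -0.075, 0, 0, 0, 1], [0, 0, -0.075, 0, 0, 0, 1], [0, 0, -0.075, 0, 0, 0, 1], [0, 0, -0.075, 0, 0, 0, 1], [0, 0, -0.075, 0, 0, 0, 1], [0, 0, -0.075, 0, 0, 0, 1], [0, 0, -0.075, 0, 0, 0, 1], [0, 0, -0.0725, 0, 0, 0, 1], [0, 0, 0, 0, 0, 0, 1]],
  ],
)

```text
clock: 24.5
position: [0.5912, -0.0713, 0.1337]
ee_rot: [0.651, 0.759, -0.0, -0.0]
ft_force: [-0.8, 0.8, -0.1]
grip_width: 0.998
grasp_force: 0.0
```

Call:
send_rows(
  plan=[
    [[0, 0, 0, 0, 0, 0, 1], [0, 0, 0, 0, 0, 0, 1]],
  ],
)

```text
clock: 24.67
position: [0.5914, -0.0712, 0.1341]
ee_rot: [0.655, 0.756, -0.0, -0.0]
ft_force: [-0.5, -0.7, -0.3]
grip_width: 1.002
grasp_force: 0.0
```

```bash
python3 -c "
from h import *
go(None,(.5935,-.0715,.023,1.720))"
```

```text
t 24.67 pose [ 0.5914 -0.0712  0.1341  1.7144] z-axis [-0.  0. -1.] q7 -0.14 w 1.0
turnz -0.0037 shift [-0.0029  0.0104  0.5556]
```

Call:
send_rows(
  plan=[
    [[0, 0, -0.002, -0.0029, 0.0104, 0.1, 1], [0, 0, 0, 0, 0, 0.13, 1], [0, 0, 0, 0, 0, 0.13, 1], [0, 0, 0, 0, 0, 0.12, 1], [0, 0, 0, 0, 0, 0.0756, 1], [0, 0, 0, 0, 0, 0, 1], [0, 0, 0, 0, 0, 0, 0.3], [0, 0, 0, 0, 0, 0, 0.3], [0, 0, 0, 0, 0, 0, 0.3], [0, 0, 0, 0, 0, 0, 0.3], [0, 0, 0, 0, 0, 0, 0.3], [0, 0, 0, 0, 0, 0, 0.3], [0, 0, 0, 0, 0, -0.02, 0.3], [0, 0, 0, -0.0115, -0.004, 0, 0.3], [0, 0, 0, -0.0115, -0.0035, 0, 0.3], [0, 0, 0, 0, 0, 0.01, 0.3], [0, 0, 0, 0, 0, 0.01, 0.3], [0, 0, 0, 0, 0, 0, 0.3], [0, 0, 0, 0, 0, 0, 0.3]],
  ],
)

```text
clock: 26.25
position: [0.593, -0.0772, 0.025]
ee_rot: [0.652, 0.758, -0.001, 0.001]
ft_force: [-11.0, -3.3, 22.3]
grip_width: 0.574
grasp_force: 44.6
```

Call:
send_rows(
  plan=[
    [[0, 0, 0, 0, 0, 0, 0.65], [0, 0, 0, 0, 0, 0, 0.75], [0, 0, 0, 0, 0, 0, 0.9], [0, 0, 0, 0, 0, 0, 1], [0, 0, 0, 0, 0, 0, 1], [0, 0, 0, 0, 0, -0.1, 1], [0, 0, 0, 0, 0, -0.15, 1], [0, 0, 0, 0, 0, -0.15, 1], [0, 0, 0, 0, 0, -0.15, 1], [0, 0, 0, 0, 0, 0, 1], [0, 0, 0, 0, 0, 0, 1]],
  ],
)

```text
clock: 27.17
position: [0.5937, -0.0762, 0.1348]
ee_rot: [0.652, 0.758, 0.001, 0.001]
ft_force: [0.0, -0.1, -0.9]
grip_width: 1.003
grasp_force: 0.0
```

```bash
python3 -c "
from h import *
go(None,(.446,-.178,.13,1.511),(.446,-.178,.021,1.511))"
```

```text
t 27.17 pose [ 0.5937 -0.0762  0.1348  1.7209] z-axis [ 0.003 -0.001 -1.   ] q7 -0.13 w 1.0
turnz 0.1399 shift [-0.5521 -0.707   0.0239]
turnz -0.0 shift [0.    0.    0.545]
```

Call:
send_rows(
  plan=[
    [[0, 0, 0.07, 0, 0, 0, 1], [0, 0, 0.07, 0, 0, 0, 1], [0, 0, 0, -0.0789, -0.101, 0, 1], [0, 0, 0, -0.0789, -0.101, 0, 1], [0, 0, 0, -0.0789, -0.101, 0, 1], [0, 0, 0, -0.0789, -0.101, 0, 1], [0, 0, 0, -0.0789, -0.101, 0, 1], [0, 0, 0, -0.0789, -0.101, 0, 1], [0, 0, 0, -0.0789, -0.101, 0, 1], [0, 0, 0, 0, 0, 0, 1], [0, 0, 0, 0, 0, 0, 1], [0, 0, 0, 0, 0, 0, 1], [0, 0, 0, 0, 0, 0, 1]],
  ],
)

```text
clock: 28.25
position: [0.4456, -0.1772, 0.1329]
ee_rot: [0.727, 0.686, 0.0, -0.0]
ft_force: [-0.2, 0.4, 0.1]
grip_width: 1.001
grasp_force: 0.0
```

```bash
python3 -c "
from h import *
go(None,(.446,-.178,.022,1.511))
A=[]
for n,k in (('top',(.64,-.16,.02)),('scene',(.62,-.16,.02))):
    im=optics.camera(n)[:,:,::-1]; cv2.imwrite(n+'_d.png',im); u,v=pix(n,k)[0].astype(int); print(n,u-40,v-45)
    A.append(cv2.resize(im[v-45:v+45,u-40:u+40],None,fx=5,fy=5,interpolation=2))
cv2.imwrite('pics/d1.png',np.hstack(A))"
```

```text
t 28.25 pose [ 0.4456 -0.1772  0.1329  1.5123] z-axis [ 0.     0.001 -1.   ] q7 0.04 w 1.0
turnz 0.0009 shift [-0.0037  0.0025  0.5547]
top 263 96
scene 229 224
```

View pics/d1.png

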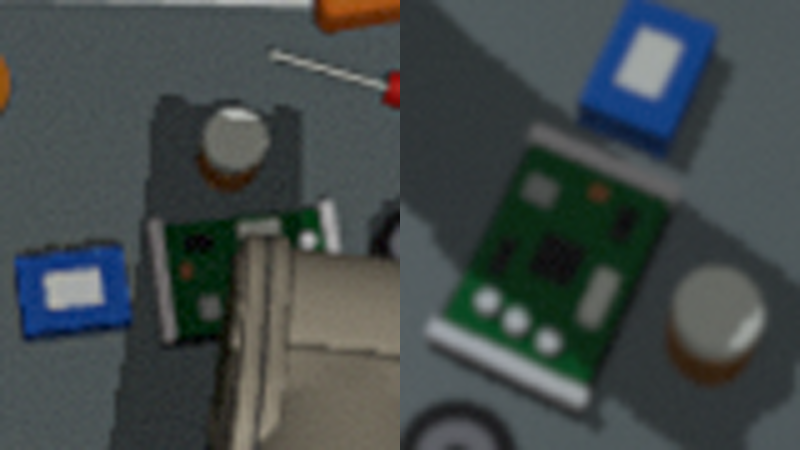

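Top crop: jar cap at (235,140), blue label at (74,288). The jar stands behind the board and the blue case sits to its left.

```bash
python3 - <<'E'
from h import *
T=lambda p,z:world('top',(np.array(p,float)+.5)/5-.5+[263,96],z)
c=np.array([.6114,-.1881]);a=.151;R=np.array([[np.cos(a),-np.sin(a)],[np.sin(a),np.cos(a)]])
print("jar",(T([(235,140)],.05)-c)@R,"blue",(T([(74,288)],.028)-c)@R, T([(74,288)],.028), "outline",(T([(17,258),(124,244),(131,322),(26,338)],.028).mean(0)-c)@R)
S=lambda p,z:world('scene',(np.array(p,float)+.5)/5-.5+[229-80,224],z)
r=S([(535,124),(682,190),(588,408),(428,335)],.024);c=r.mean(0);u=r[0]-r[3]+r[1]-r[2];a=np.arctan2(-u[0],u[1]);R=np.array([[np.cos(a),-np.sin(a)],[np.sin(a),np.cos(a)]])
print("scene",c,a,"jar",(S([(718,311)],.05)-c)@R,"blue",(S([(649,63)],.028)-c)@R)
E
```

```text
jar [[0.0796647  0.00062586]] blue [[0.00131136 0.11385114]] [[ 0.59557018 -0.07534709]] outline [-0.00026361  0.11372154]
scene [ 0.61068567 -0.18683966] 0.1553038471950484 jar [[ 0.07939682 -0.00177264]] blue [[-0.00061206  0.11453001]]
```

Call:
send_rows(
  plan=[
    [[0, 0, 0, -0.0037, 0.0025, 0.1, 1], [0, 0, 0, 0, 0, 0.13, 1], [0, 0, 0, 0, 0, 0.13, 1], [0, 0, 0, 0, 0, 0.12, 1], [0, 0, 0, 0, 0, 0.077, 1], [0, 0, 0, 0, 0, 0, 1], [0, 0, 0, 0, 0, 0, 0.2], [0, 0, 0, 0, 0, 0, 0.2], [0, 0, 0, 0, 0, 0, 0.2], [0, 0, 0, 0, 0, 0, 0.2], [0, 0, 0, 0, 0, 0, 0.2], [0, 0, 0, 0, 0, 0, 0.2], [0, 0, 0, 0, 0, 0, 0.2], [0, 0, 0, 0, 0, 0, 0.2]],
  ],
)

```text
clock: 29.52
position: [0.4463, -0.1792, 0.0231]
ee_rot: [0.728, 0.686, 0.0, 0.001]
ft_force: [-0.9, 0.6, 5.7]
grip_width: 0.459
grasp_force: 40.3
```

```bash
python3 -c "
from h import *
go(None,(.446,-.178,.13,1.511),(.446,-.178,.13,1.721),(.594,-.0757,.13,1.721))"
```

```text
t 29.52 pose [ 0.4463 -0.1792  0.0231  1.5109] z-axis [ 0.002 -0.001 -1.   ] q7 -0.11 w 0.46
turnz -0.0001 shift [ 0.006  -0.002  -0.5347]
turnz -0.14 shift [ 0.  0. -0.]
turnz -0.0 shift [ 0.395   0.8082 -0.    ]
```

Call:
send_rows(
  plan=[
    [[0, 0, 0, 0, 0, -0.08, 0.2], [0, 0, 0, 0, 0, -0.12, 0.2], [0, 0, 0, 0, 0, -0.12, 0.2], [0, 0, 0, 0, 0, -0.12, 0.2], [0, 0, 0, 0, 0, -0.095, 0.2], [0, 0, -0.07, 0, 0, 0, 0.2], [0, 0, -0.07, 0, 0, 0, 0.2], [0, 0, 0, 0.0567, 0.1153, 0, 0.2], [0, 0, 0, 0.0567, 0.1153, 0, 0.2], [0, 0, 0, 0.0567, 0.1153, 0, 0.2], [0, 0, 0, 0.0567, 0.1153, 0, 0.2], [0, 0, 0, 0.0567, 0.1153, 0, 0.2], [0, 0, 0, 0.0567, 0.1153, 0, 0.2], [0, 0, 0, 0.0567, 0.1153, 0, 0.2], [0, 0, 0, 0, 0, 0.1, 0.2], [0, 0, 0, 0, 0, 0, 0.2], [0, 0, 0, 0, 0, 0, 0.2], [0, 0, 0, 0, 0, 0, 0.2], [0, 0, 0, 0, 0, 0, 0.2], [0, 0, 0, 0, 0, 0, 0.2]],
  ],
)

```text
clock: 31.18
position: [0.5933, -0.077, 0.1098]
ee_rot: [0.652, 0.758, 0.0, 0.001]
ft_force: [0.2, 0.7, -0.7]
grip_width: 0.457
grasp_force: 41.0
```

```bash
python3 -c "
from h import *
go(None,(.594,-.0765,.0515,1.721))
im=optics.camera('scene')[:,:,::-1];u,v=pix('scene',(.594,-.0757,.06))[0].astype(int);print(u-40,v-40)
cv2.imwrite('pics/e1.png',cv2.resize(im[v-40:v+40,u-40:u+40],None,fx=6,fy=6,interpolation=2))"
```

```text
t 31.18 pose [ 0.5933 -0.077   0.1098  1.7199] z-axis [ 0.001 -0.001 -1.   ] q7 -0.14 w 0.46
turnz -0.0008 shift [0.002  0.0038 0.2915]
239 190
```

View pics/e1.png

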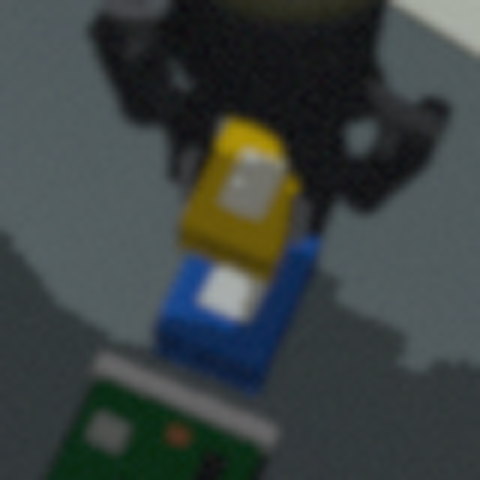

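The yellow case is held parallel above the blue one, with its label at (252,185) over the blue label at (228,293). Lowering.

Call:
send_rows(
  plan=[
    [[0, 0, 0, 0.002, 0.0038, 0.09, 0.2], [0, 0, 0, 0, 0, 0.09, 0.2], [0, 0, 0, 0, 0, 0.06, 0.2], [0, 0, 0, 0, 0, 0.03, 0.2], [0, 0, 0, 0, 0, 0.0115, 0.2], [0, 0, 0, 0, 0, 0.01, 0.2], [0, 0, 0, 0, 0, 0, 0.2], [0, 0, 0, 0, 0, 0, 0.2], [0, 0, 0, 0, 0, 0, 0.52], [0, 0, 0, 0, 0, 0, 0.6], [0, 0, 0, 0, 0, 0, 0.75], [0, 0, 0, 0, 0, 0, 0.9], [0, 0, 0, 0, 0, 0, 0.9], [0, 0, 0, 0, 0, -0.05, 0.9], [0, 0, 0, 0, 0, -0.12, 1], [0, 0, 0, 0, 0, -0.12, 1], [0, 0, 0, 0, 0, -0.12, 1], [0, 0, 0, 0, 0, 0, 1], [0, 0, 0, 0, 0, 0, 1]],
  ],
)

```text
clock: 32.82
position: [0.5948, -0.0756, 0.1345]
ee_rot: [0.652, 0.758, 0.001, 0.001]
ft_force: [-0.4, -0.1, -0.9]
grip_width: 1.0
grasp_force: 0.0
```

```bash
python3 -c "
from h import *
go(None,(.451,-.319,.14,1.721),(.451,-.319,.028,1.721))"
```

```text
t 32.82 pose [ 0.5948 -0.0756  0.1345  1.721 ] z-axis [ 0.003 -0.001 -1.   ] q7 -0.13 w 1.0
turnz -0.0 shift [-1.0955 -0.8931 -0.0274]
turnz -0.0 shift [0.   0.   0.56]
```

Call:
send_rows(
  plan=[
    [[0, 0, 0, -0.1096, -0.0893, 0, 1], [0, 0, 0, -0.1096, -0.0893, 0, 1], [0, 0, 0, -0.1096, -0.0893, 0, 1], [0, 0, 0, -0.1096, -0.0893, 0, 1], [0, 0, 0, -0.1096, -0.0893, 0, 1], [0, 0, 0, -0.1096, -0.0893, 0, 1], [0, 0, 0, -0.1096, -0.0893, 0, 1], [0, 0, 0, -0.1096, -0.0893, 0, 1], [0, 0, 0, -0.1096, -0.0893, 0, 1], [0, 0, 0, -0.1096, -0.0893, 0, 1], [0, 0, 0, 0, 0, 0, 1], [0, 0, 0, 0, 0, 0, 1], [0, 0, 0, 0, 0, 0, 1]],
  ],
)

```text
clock: 33.9
position: [0.4502, -0.3184, 0.1322]
ee_rot: [0.652, 0.758, 0.0, -0.0]
ft_force: [0.0, -0.3, 0.3]
grip_width: 0.999
grasp_force: 0.0
```

```bash
python3 -c "
from h import *
go(None,(.451,-.319,.0235,1.721))
A=[]
for n,k in (('top',(.60,-.13,.02)),('scene',(.48,-.27,.02))):
    im=optics.camera(n)[:,:,::-1]; cv2.imwrite(n+'_f.png',im); u,v=pix(n,k)[0].astype(int); print(n,u-40,v-45)
    A.append(cv2.resize(im[v-45:v+45,u-40:u+40],None,fx=5,fy=5,interpolation=2))
cv2.imwrite('pics/f1.png',np.hstack(A))"
```

```text
t 33.9 pose [ 0.4502 -0.3184  0.1322  1.7213] z-axis [-0.     0.001 -1.   ] q7 0.4 w 1.0
turnz 0.0002 shift [-0.0037  0.0037  0.5433]
top 254 107
scene 156 229
```

View pics/f1.png

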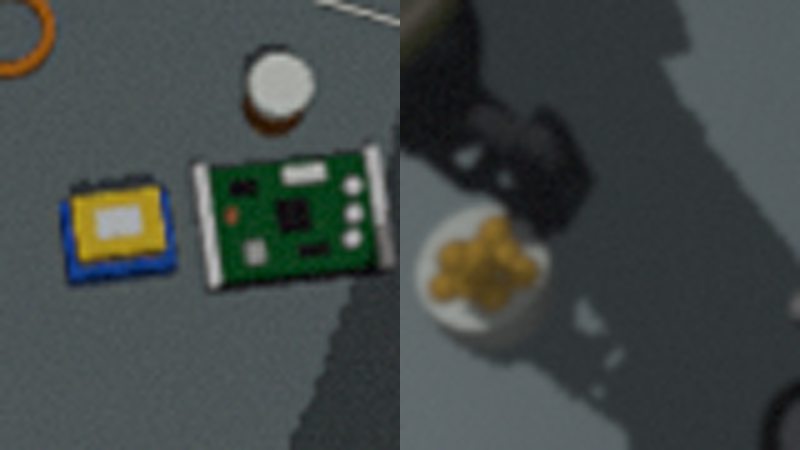

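The yellow case sits on the blue one with its label at (119,221). The tin is untouched, at about (487,270) in the scene half.

```bash
python3 - <<'E'
from h import *
T=lambda p,z:world('top',(np.array(p,float)+.5)/5-.5+[254,107],z)
c=np.array([.6114,-.1881]);a=.151;R=np.array([[np.cos(a),-np.sin(a)],[np.sin(a),np.cos(a)]])
print("yel",(T([(119.3,221.5)],.05)-c)@R,"out",(T([(71,194),(161,184),(168,247),(78,262)],.05).mean(0)-c)@R)
print(world('scene',[(156+(483-400)/5,229+268/5)],.03))
E
```

```text
yel [[0.00279439 0.11437551]] out [0.00268834 0.11425033]
[[ 0.44930149 -0.31823688]]
```

Call:
send_rows(
  plan=[
    [[0, 0, 0, -0.0037, 0.0037, 0.1, 1], [0, 0, 0, 0, 0, 0.13, 1], [0, 0, 0, 0, 0, 0.13, 1], [0, 0, 0, 0, 0, 0.12, 1], [0, 0, 0, 0, 0, 0.063, 1], [0, 0, 0, 0, 0, 0, 1], [0, 0, 0, 0, 0, 0, 0.4], [0, 0, 0, 0, 0, 0, 0.4], [0, 0, 0, 0, 0, 0, 0.4], [0, 0, 0, 0, 0, 0, 0.4], [0, 0, 0, 0, 0, 0, 0.4], [0, 0, 0, 0, 0, 0, 0.4], [0, 0, 0, 0, 0, 0, 0.4]],
  ],
)

```text
clock: 35.08
position: [0.4521, -0.3201, 0.0258]
ee_rot: [0.652, 0.758, -0.0, 0.001]
ft_force: [-0.5, 2.3, 6.3]
grip_width: 0.708
grasp_force: 43.7
```

```bash
python3 -c "
from h import *
go(None,(.451,-.319,.17,1.721),(.51,-.1,.19,1.721),(.597,.1525,.17,1.721),(.597,.1525,.0305,1.721))"
```

```text
t 35.08 pose [ 0.4521 -0.3201  0.0258  1.7212] z-axis [ 0.002 -0.002 -1.   ] q7 0.31 w 0.71
turnz 0.0001 shift [ 0.0063 -0.0045 -0.721 ]
turnz -0.0 shift [ 1.0385  0.4555 -0.1   ]
turnz -0.0 shift [1.1832 0.619  0.1   ]
turnz -0.0 shift [0.     0.     0.6975]
```

Call:
send_rows(
  plan=[
    [[0, 0, 0, 0, 0, -0.12, 0.4], [0, 0, 0, 0, 0, -0.12, 0.4], [0, 0, 0, 0, 0, -0.12, 0.4], [0, 0, 0, 0, 0, -0.12, 0.4], [0, 0, 0, 0, 0, -0.12, 0.4], [0, 0, 0, 0, 0, -0.12, 0.4], [0, 0, 0, 0.1591, 0.0764, 0, 0.4], [0, 0, 0, 0.1591, 0.0764, 0, 0.4], [0, 0, 0, 0.1591, 0.0764, 0, 0.4], [0, 0, 0, 0.1591, 0.0764, 0, 0.4], [0, 0, 0, 0.1591, 0.0764, 0, 0.4], [0, 0, 0, 0.1591, 0.0764, 0, 0.4], [0, 0, 0, 0.1591, 0.0764, 0, 0.4], [0, 0, 0, 0.1591, 0.0764, 0, 0.4], [0, 0, 0, 0.1591, 0.0764, 0, 0.4], [0, 0, 0, 0.1591, 0.0764, 0, 0.4], [0, 0, 0, 0.1591, 0.0764, 0, 0.4], [0, 0, 0, 0.1591, 0.0764, 0, 0.4], [0, 0, 0, 0.1591, 0.0764, 0, 0.4], [0, 0, 0, 0.1591, 0.0764, 0, 0.4]],
  ],
)

```text
clock: 36.75
position: [0.5963, 0.1543, 0.1688]
ee_rot: [0.652, 0.758, 0.0, 0.001]
ft_force: [0.7, 0.4, -0.2]
grip_width: 0.706
grasp_force: 44.8
```

Call:
send_rows(
  plan=[
    [[0, 0, 0, 0, 0, 0.15, 0.4], [0, 0, 0, 0, 0, 0.1, 0.4], [0, 0, 0, 0, 0, 0.05, 0.4], [0, 0, 0, 0, 0, 0, 0.4], [0, 0, 0, 0, 0, 0, 0.4], [0, 0, 0, 0, 0, 0, 0.4], [0, 0, 0, 0, 0, 0, 0.4], [0, 0, 0, 0, 0, 0, 0.4]],
  ],
)

```text
clock: 37.42
position: [0.5965, 0.1526, 0.1092]
ee_rot: [0.652, 0.758, 0.001, 0.001]
ft_force: [0.9, 0.5, -1.7]
grip_width: 0.709
grasp_force: 44.7
```

```bash
python3 -c "
from h import *
go(None,(.597,.1525,.032,1.721))"
```

```text
t 37.42 pose [0.5965 0.1526 0.1092 1.7204] z-axis [ 0.002  0.    -1.   ] q7 -0.54 w 0.71
turnz -0.0004 shift [-0.0007  0.0027  0.3859]
```

Call:
send_rows(
  plan=[
    [[0, 0, 0, 0, 0.0027, 0.1, 0.4], [0, 0, 0, 0, 0, 0.1, 0.4], [0, 0, 0, 0, 0, 0.08, 0.4], [0, 0, 0, 0, 0, 0.05, 0.4], [0, 0, 0, 0, 0, 0.03, 0.4], [0, 0, 0, 0, 0, 0.015, 0.4], [0, 0, 0, 0, 0, 0.01, 0.4], [0, 0, 0, 0, 0, 0, 0.4], [0, 0, 0, 0, 0, 0, 0.4], [0, 0, 0, 0, 0, 0, 0.76], [0, 0, 0, 0, 0, 0, 0.85], [0, 0, 0, 0, 0, 0, 1], [0, 0, 0, 0, 0, 0, 1], [0, 0, 0, 0, 0, 0, 1], [0, 0, 0, 0, 0, -0.06, 1], [0, 0, 0, 0, 0, -0.12, 1], [0, 0, 0, 0, 0, -0.15, 1], [0, 0, 0, 0, 0, -0.15, 1], [0, 0, 0, 0, 0, -0.15, 1]],
  ],
)

```text
clock: 39.0
position: [0.5961, 0.1531, 0.1592]
ee_rot: [0.652, 0.758, 0.0, 0.0]
ft_force: [0.3, -0.0, 0.2]
grip_width: 1.001
grasp_force: 0.0
```

Call:
send_rows(
  plan=[
    [[0, 0, 0, 0.12, -0.08, 0, 1], [0, 0, 0, 0.12, -0.08, 0, 1], [0, 0, 0, 0.12, -0.08, 0, 1], [0, 0, 0, 0.12, -0.08, 0, 1], [0, 0, 0, 0.12, -0.08, 0, 1], [0, 0, 0, 0.12, -0.08, 0, 1], [0, 0, 0, 0.12, -0.08, 0, 1], [0, 0, 0, 0.12, -0.08, 0, 1], [0, 0, 0, 0.12, -0.08, 0, 1], [0, 0, 0, 0, 0, 0, 1], [0, 0, 0, 0, 0, 0, 1]],
  ],
)

```text
clock: 39.92
position: [0.4203, 0.3463, 0.1579]
ee_rot: [0.651, 0.759, 0.0, 0.0]
ft_force: [1.4, -0.2, 0.4]
grip_width: 0.999
grasp_force: 0.0
```

```bash
python3 -c "
from h import *
go(None)
im=optics.camera('top')[:,:,::-1];cv2.imwrite('top_g.png',im)
cv2.imwrite('pics/g1.png',cv2.resize(im[100:220,170:402],None,fx=3.4,fy=3.4,interpolation=2))
c=np.array([.6114,-.1881]);print(optics.camera('scene').shape)"
```

```text
t 39.92 pose [0.4203 0.3463 0.1579 1.725 ] z-axis [ 0.001  0.    -1.   ] q7 -0.94 w 1.0
(384, 512, 3)
```

View pics/g1.png

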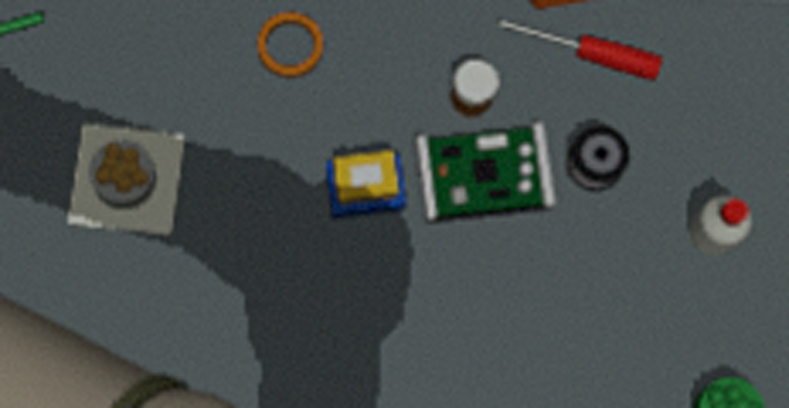

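All pieces are in place in the top view: tin rim at (123,173) on the tile (centre (127,179)), stack, jar and reel around the board. Checking the tin numerically.

```bash
python3 -c "
from h import *
f=lambda p,z:world('top',[((p[0]+.5)/3.4-.5+170,(p[1]+.5)/3.4-.5+100)],z)
print(f((123,174),.036),f((126.7,179),.006))"
```

```text
[[0.59537069 0.15299584]] [[0.5988827  0.15291574]]
```

```bash
python3 -c "
from workcell import job
print(job.hand_in())"
```

```text
the job is handed in; nothing more can be done
None
```

The job is done and handed in at about 40 s: by camera, everything is within about 3 mm of its target except the tip cleaner, about 3.5 mm off the tile's centre; the red case and white bottle were not touched.

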